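# Reset the tripped cut-out

### The arm

A 7-joint arm with a two-finger parallel gripper is mounted at the origin on a cart in front of the work surface, level with it; the furniture and walls round the work are solid. World frame = base frame: x ahead of the robot, y to its left, z up, the work surface at z = 0. Lengths are in m, angles in rad, forces in N, time in s.
With the tool pointing down it reaches from about 0.425 to 0.875 m from the base axis. Payload 8.4 kg.
Tool frame: the origin (TCP) lies at the very end of the fingers, on their centre line; the grasp point (between the pads) lies 19 mm behind it (ctrl.pinch_z is the distance from the TCP to the grasp point, in m); z points along the fingers, y is the line along which they close (so a half turn about z gives the same grasp; the last joint's range is limited). The gripper opens to 85 mm and grips with 20 to 120 N. Pads are 22 mm wide; open, the fingers measure 114 mm over their backs; the gripper's body (76 mm by 85 mm) begins 54 mm behind the grasp point. The pads swing forward as they close: fully open they stand 13 mm farther back than shut.
Start: joints at [1.002, 0.333, 0.04, 1.465, -0.013, 1.343, -0.059], TCP at [0.294, -0.58, 0.231] pointing down, gripper open.
Joint ranges: [-2.58, 2.58], [-0.38, 2.09], [-1.3, 1.39], [0.25, 2.4], [-1.5, 4.64], [0.08, 2.09], [-2.65, 2.65]. Speed limits (rad/s): [2.22, 2.22, 2.79, 2.79, 3.14, 3.14, 3.14].

### API

Orientations are given as a rotation vector (axis times angle).
In Python, from station import ctrl, vision, job_done gives the robot as it stands.
- The arm moves only by the tool drive_tool, never from a script. Its arguments are lists of equal length, an entry for each row: "gripper": the gripper command: -1 is shut, 1 is fully open, values between are in proportion; "translation": the shift along the world's x, y, z in cm, a list of three; "turn": the turn, a rotation vector about the world's x, y, z in units of 10 degrees (1.0 is 10 degrees), a list of three. In form: {"gripper": [gripper, ...], "translation": [[dx, dy, dz], ...], "turn": [[ax, ay, az], ...]}. A call has 1 to 8 rows; each row is the pose to reach, as a shift and turn from the pose commanded when the call began; what a row does not reach only later rows make up. A row lasts 1/8 s, in which the tool goes at most 62.5 mm and 10.7 degrees, less where a joint would pass 70% of its speed; a pose out of reach is approached as far as the arm can. A call with a gripper value outside its range is refused whole. The fingers move at their own pace and stop on an object; "squeeze" is the grip in N (left out, the last holds). Time passes only in rows, so rows that repeat a pose let the fingers close. It gives the time, the measured TCP pose, the force, the opening and the grip force at its end, in the units of the state.
- ctrl.get_obs(): the state, without advancing time (a new reading comes with each control period).
- vision.capture(name): name is "scene" or "top" or "wrist"; returns the picture (480x640x3 uint8, red, green, blue); there is no depth.
- vision.camera_info(name): a dict with "intrinsics" (3x3 intrinsics, pixels), "extrinsics" (4x4, takes a point from camera to world coordinates). Camera axes: x right, y down, z forward; pixel columns grow to the right and rows downward; lengths in m; the calibration is good to about 2 mm. A picture is of the moment at which its call begins: read the wrist's pose just before it. camera_info takes no time and is no camera call; for the wrist camera it gives the pose at the moment of the call.
- job_done(): hands the job in; it is judged then, once.
The state is a dict: "time": time; "joints": joint angles; "qvel": joint speeds; "joint_efforts": joint torques, N m; "tool_pos": TCP position; "tool_rot": TCP orientation; "wrist_force": force on the tool from outside, world axes, zero at the start; "ft_torque": the same for the moment, N m; "width": finger opening in m; "gripper_force": force on a finger pad.
Only numpy, scipy, OpenCV 4.12 (cv2) and the standard library are available. Lean on these libraries where they do the work, as an engineer would, in place of code of your own. Each camera call takes 0.05 s, during which the arm holds its last target. There are 200 camera calls.

### The job

One of the two grey cut-out modules on the panel has tripped: its lamp is red. With a fingertip, slide that module's white cover open, reach into the well and press the sunken yellow key fully home, then slide the cover fully shut again. Push and press only, pick nothing up; do not touch the other module (green lamp) and do not disturb the things lying around.

Things in the scene. Friction and masses are not known exactly. Their poses are not given: they have to be found in the camera images.
- tripped_module: The tripped thermal cut-out module, a fixed grey box 155 (x) x 76 (y) x 62 mm on the panel. Origin at its underside, deck (top) 62 mm above it; x runs from the lamp end (deck's -x end) to the cable end. In the deck, 8 mm from each side, is a channel 60 mm wide, x -52 to +52 mm, 14 mm deep, with the sliding cover flush in it. Lamp: red dome 17 mm wide. On either half of the panel.
- healthy_module: The other module, alike in every size and beside the first (120 mm between centres, 44 mm of free gap), but with a green lamp. Not to be touched.
- tripped_cover (a joint): White cover of that module, in m: 0 = shut over the well, 0.052 = fully open (slid along the module's +x, away from the lamp). It stays where it is left; sliding it takes about 1.5 N. The cover is 50 (x) x 58 (y) mm and has an open-topped finger pocket 30 mm (x) by 44 mm (y), 10.5 mm deep, in its middle.
- tripped_pocket (a point): Centre of the floor of the finger pocket in the tripped module's cover, 10.5 mm below the deck; moves with the cover. At cover = 0 it is straight above the key.
- tripped_well (a point): Centre of the mouth of the well in the tripped module's channel floor, 14 mm below the deck, at module x -26, y 0 mm, hidden under the shut cover. The well is 36 mm (module x) by 44 mm (module y) and 24 mm deep, with the key standing in the middle of its floor.
- tripped_key (a joint): The round yellow key, 18 mm across, at the bottom of that module's well, in m: 0 = popped up (tripped), 0.005 = pressed home (reset). Pressing takes about 3 N and it stays where it is left. It starts popped up.
- tripped_key_top (a point): Centre of the top of the tripped module's key, 30 mm below the deck (16 mm below the channel floor) when popped up; goes down 5 mm when pressed.
- healthy_cover (a joint): White cover of that module, in m: 0 = shut over the well, 0.052 = fully open (slid along the module's +x, away from the lamp). It stays where it is left; sliding it takes about 1.5 N. This is the green-lamp module's cover; it stays shut.
- panel: Aluminium panel 200 x 250 x 6 mm lying fixed on the bench, on which both modules stand; origin at its underside centre, axes as the modules'.
- cassette_pink: Bystander: loose pink tissue cassette 29 x 48 x 12 mm on the bench beside the panel (its +y side); origin at its underside.
- mould: Bystander: loose small metal embedding mould 34 x 46 x 11 mm on the bench beside the panel (its -y side); origin at its underside.
- petri: Bystander: loose glass dish, 64 mm wide, 16 mm tall, on the bench beyond the panel; origin at its underside.

How it is judged:
On the way, in this order (a step that is already met when the one before it is completed fails the run):
1. the tripped module's cover is slid open (more than 40 of 52 mm) (value of joint tripped_cover above 0.04 m), for 0.1 s.
2. its key is pressed home (more than 4 of 5 mm) (value of joint tripped_key above 0.004 m), for 0.2 s.
At the end, for the whole second after the job is handed in: The tripped module's key is home (over 4 of its 5 mm), its cover is shut (within 3 mm), the other module's cover is still shut (within 5 mm) and the cassette, mould and dish lie within 10 mm of where they were (value of joint tripped_cover below 0.003 m and value of joint tripped_key above 0.004 m and value of joint healthy_cover below 0.005 m and distance of each of cassette_pink, mould, petri from where it was at the start of the episode below 0.01 m); the robot touches nothing.
It fails at once if the other module is touched (over 1 N) (contact force between any of the fingers, the arm and healthy_module above 1 N).
It fails at once if the other module's cover is moved open by more than 5 mm (value of joint healthy_cover above 0.005 m).
It fails at once if a bystander is moved or lifted (over 10 mm) (distance of any of cassette_pink, mould, petri from where it was at the start of the episode above 0.01 m).
It also fails if it takes over 45 s, if anything falls off the work surface, if the arm or the gripper's body presses on something with over 40 N, if the wrist force passes 120 N, or if a joint passes its speed limit or range.

## Working session

There is one attempt and no reset: what is moved stays moved. The work goes in short steps, Python scripts to look and compute and a tool call to move; the robot and the scene stay as the last step left them, time stands still between calls to the robot, and variables do not carry over. Pictures are saved under pics/ and viewed, at most 10 in all, crops included, and the job is handed in when it is done.

Besides the shell and the picture viewer there is one more tool, called after ">>>" by a JSON object that holds its "fn" and its "kwargs". drive_tool: Moves the arm, as the interface text tells. Its arguments: {"type":"object","properties":{"gripper":{"type":"array","items":{"type":"number"}},"translation":{"type":"array","items":{"type":"array","items":{"type":"number"}}},"turn":{"type":"array","items":{"type":"array","items":{"type":"number"}}},"squeeze":{"type":"number"}},"required":["gripper","translation","turn"]}

```bash
mkdir -p pics
python3 - <<'E'
from station import ctrl,vision
import cv2,numpy as np
print({k:np.round(v,3) for k,v in ctrl.get_obs().items()})
for n in("top","scene"):
    i=vision.camera_info(n);print(n,np.round(i["intrinsics"],1),np.round(i["extrinsics"],3))
    cv2.imwrite(f"pics/{n}0.png",vision.capture(n)[:,:,::-1])
E
```

```text
{'time': np.float64(0.0), 'joints': array([ 1.002,  0.334,  0.04 ,  1.466, -0.013,  1.343, -0.059]), 'qvel': array([-0.   , -0.001, -0.002,  0.   , -0.001, -0.   , -0.001]), 'joint_efforts': array([-1.0000e-03, -6.5857e+01,  1.3650e+00, -4.0556e+01,  1.7000e-02,
        1.3000e-02,  0.0000e+00]), 'tool_pos': array([ 0.294, -0.579,  0.23 ]), 'tool_rot': array([-3.054e+00, -7.310e-01,  1.000e-03]), 'wrist_force': array([-0.068, -0.094, -0.419]), 'ft_torque': array([-0.006,  0.   ,  0.043]), 'gripper_force': np.float64(0.0), 'width': np.float64(0.085)}
top [[595.3   0.  313.6]
 [  0.  595.3 238.1]
 [  0.    0.    1. ]] [[ 0.025 -0.997  0.069  0.53 ]
 [-0.999 -0.027 -0.031  0.057]
 [ 0.033 -0.068 -0.997  1.05 ]
 [ 0.     0.     0.     1.   ]]
scene [[465.5   0.  320.9]
 [  0.  465.5 237. ]
 [  0.    0.    1. ]] [[-0.578 -0.39   0.717 -0.023]
 [-0.816  0.252 -0.52   0.504]
 [ 0.022 -0.886 -0.464  0.461]
 [ 0.     0.     0.     1.   ]]
```

View pics/top0.png

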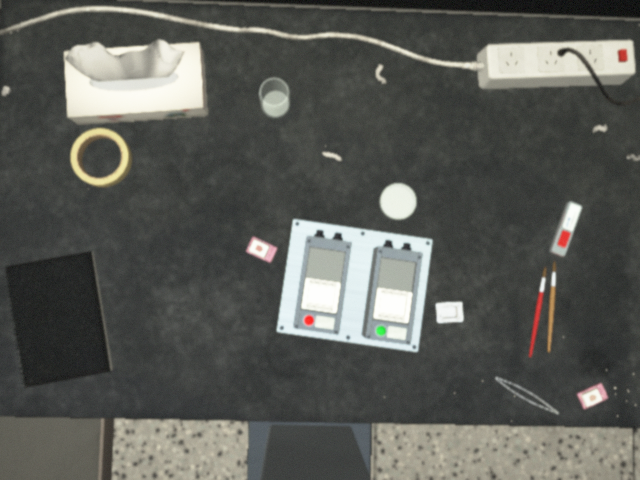

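View pics/scene0.png

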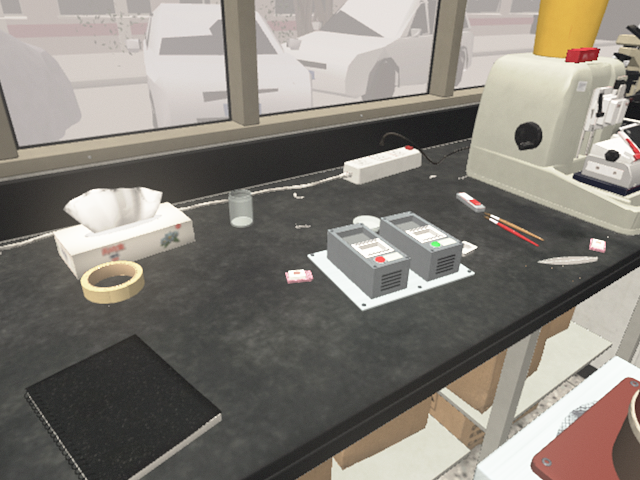

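The red-lamp module is the left one (lamp at pixel 309,321), the green is on the right (381,330), and the lamp ends face the robot. The covers show as white patches at about (321,297) and (392,305). The cassette, mould and dish sit at (262,249), (450,312) and (398,201).

```bash
cat > h.py <<'E'
from station import ctrl,vision
import cv2,numpy as np
from scipy.spatial.transform import Rotation as R
def ray(n,uv,z,info=None):
    i=info or vision.camera_info(n);E=i["extrinsics"];uv=np.atleast_2d(uv).astype(float)
    d=(np.c_[uv,np.ones(len(uv))]@np.linalg.inv(i["intrinsics"]).T)@E[:3,:3].T
    return E[:3,3]+d*((z-E[2,3])/d[:,2])[:,None]
def blobs(m,amin,amax):
    n,l,s,c=cv2.connectedComponentsWithStats(m.astype(np.uint8),connectivity=4)
    return [(c[k],s[k],(l==k).astype(np.uint8)) for k in range(1,n) if amin<=s[k][4]<=amax]
E
python3 - <<'E'
from h import *
im=cv2.imread("pics/top0.png");hsv=cv2.cvtColor(im,cv2.COLOR_BGR2HSV).astype(int);H,S,V=hsv[...,0],hsv[...,1],hsv[...,2]
roi=np.zeros(H.shape,bool);roi[215:355,272:436]=1
for nm,m in(("red",((H<8)|(H>172))&(S>150)&(V>120)&roi),("green",(H>45)&(H<80)&(S>120)&roi)):
    for c,s,_ in blobs(m,30,300): print(nm,c,s,ray("top",c,.070))
for c,s,l in blobs((S<14)&(V>215)&roi,300,3000):
    r=cv2.minAreaRect(cv2.findContours(l,0,2)[0][0]);b=cv2.boxPoints(r);P=ray("top",b,.068)
    print("cover",c,s,r,ray("top",r[0],.068)[0].round(4),np.linalg.norm(np.diff(P,axis=0),axis=1),P.round(4).tolist())
print(im[297,296:350:2].tolist()); print(im[240:325:3,322].tolist())
# panel
m=((H>90)&(H<125)&(V>180)&roi).astype(np.uint8)|((V>200)&roi).astype(np.uint8)
c=max(cv2.findContours(m,0,2)[0],key=cv2.contourArea);r=cv2.minAreaRect(c);P=ray("top",cv2.boxPoints(r),.006)
print("panel",r,P.round(4).tolist(),P.mean(0),np.linalg.norm(np.diff(P,axis=0),axis=1))
print(R.from_rotvec(ctrl.get_obs()["tool_rot"]).as_matrix().round(3))
cv2.imwrite("pics/crop.png",cv2.resize(im[215:355,272:436],None,fx=4.5,fy=4.2))
E
```

```text
red [308.5        319.86206897] [305 316   8   9  58] [[0.46327878 0.03129199 0.07      ]]
green [380.703125 330.234375] [377 326   9   9  64] [[ 0.44909144 -0.08752808  0.07      ]]
cover [411.96       245.02857143] [387 234  43  33 350] ((410.6692810058594, 243.9329376220703), (49.99298095703125, 21.28192901611328), 35.90972137451172) [ 0.5923 -0.1354  0.068 ] [0.03572494 0.08305686 0.03568635] [[0.6011, -0.091, 0.068], [0.6305, -0.1114, 0.068], [0.5834, -0.1798, 0.068], [0.5542, -0.1593, 0.068]]
cover [320.66818182 294.93363636] [ 302  278   39   35 1100] ((320.5799560546875, 294.93994140625), (35.921024322509766, 30.829858779907227), 8.13010311126709) [0.5043 0.0124 0.068 ] [0.05044843 0.05922005 0.05051816] [[0.4827, 0.0447, 0.068], [0.5328, 0.0388, 0.068], [0.5259, -0.02, 0.068], [0.4758, -0.0139, 0.068]]
cover [392.4347032  304.78173516] [ 374  288   39   35 1095] ((392.52996826171875, 304.7900085449219), (35.77960205078125, 30.829858779907227), 8.13010311126709) [ 0.491  -0.1067  0.068 ] [0.05059594 0.05931996 0.05066775] [[0.4694, -0.0742, 0.068], [0.5196, -0.0805, 0.068], [
[... 655 characters left out ...]
79, 173], [169, 180, 174], [171, 183, 175], [173, 183, 177], [170, 183, 178], [187, 200, 197], [232, 241, 241], [249, 253, 253], [253, 254, 254], [253, 254, 254], [253, 254, 254], [253, 254, 254], [253, 254, 254], [251, 254, 254], [237, 245, 245], [238, 245, 244], [157, 161, 154], [185, 185, 173], [237, 246, 242], [236, 245, 241], [241, 248, 245]]
panel ((354.7860107421875, 285.0961608886719), (142.0686492919922, 113.74847412109375), 8.27589225769043) [[0.4382, 0.085, 0.006], [0.6353, 0.062, 0.006], [0.606, -0.1876, 0.006], [0.4082, -0.161, 0.006]] [ 0.521934   -0.05039749  0.006     ] [0.19844228 0.25133516 0.19953965]
[[ 0.892  0.453 -0.001]
 [ 0.453 -0.892  0.001]
 [-0.    -0.001 -1.   ]]
```

View pics/crop.png

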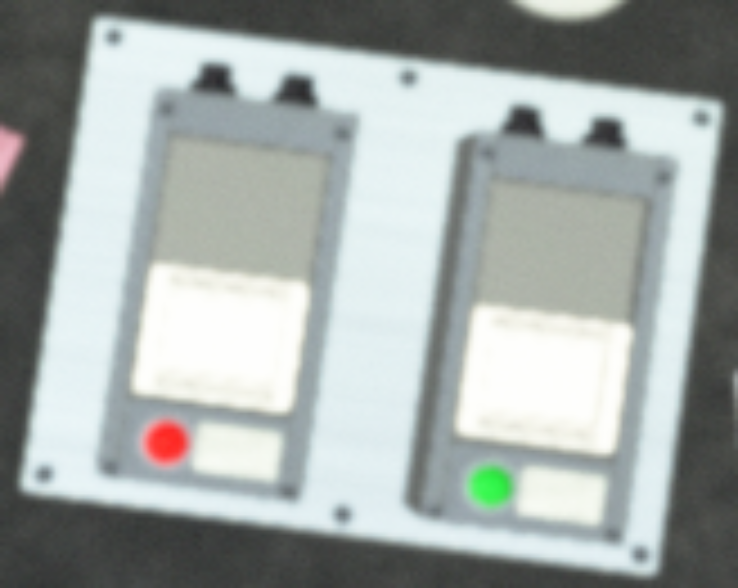

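>>> {"fn": "drive_tool", "kwargs": {"gripper": [-1, -1, -1, -1, -1, -1, -1, -1], "translation": [[1.5, 4, 0], [3.5, 9, 0], [5, 14, 0], [7, 19, 0], [9, 24, 0], [10.5, 29, 0], [12, 34, 0], [13.5, 38, 0]], "turn": [[0, 0, -0.5], [0, 0, -1], [0, 0, -1.5], [0, 0, -2], [0, 0, -2.5], [0, 0, -3], [0, 0, -3.36], [0, 0, -3.36]]}}

```text
time: 1.1
tool_pos: [0.4294, -0.1974, 0.2312]
tool_rot: [-3.136, 0.183, 0.0]
wrist_force: [0.5, -0.3, -0.2]
width: -0.0002
gripper_force: 0.0
```

>>> {"fn": "drive_tool", "kwargs": {"gripper": [-1, -1, -1, -1, -1, -1, -1, -1], "translation": [[1.5, 4, 0], [3, 8, 0], [4.5, 12.5, 0], [6, 17, 0], [7.5, 21, -2], [7.5, 21.1, -5], [7.5, 21.1, -8], [7.5, 21.1, -8]], "turn": [[0, 0, 0], [0, 0, 0], [0, 0, 0], [0, 0, 0], [0, 0, 0], [0, 0, 0], [0, 0, 0], [0, 0, 0]]}}

```text
time: 2.1
tool_pos: [0.5025, 0.0114, 0.1493]
tool_rot: [3.136, -0.183, -0.007]
wrist_force: [0.1, -0.3, 0.9]
width: 0.0004
gripper_force: 0.0
```

Run:
```python
from h import *
o=ctrl.get_obs();print(o["time"],o["tool_pos"],R.from_rotvec(o["tool_rot"]).as_matrix().round(3),o["wrist_force"],o["width"])
i=vision.camera_info("wrist");print(i["extrinsics"].round(3))
cv2.imwrite("pics/w1.png",vision.capture("wrist")[:,:,::-1])
s=vision.capture("scene")[150:350,250:500,::-1]
cv2.imwrite("pics/s1.png",cv2.resize(s,None,fx=3,fy=3))
```

```text
2.1 [0.50247926 0.01136083 0.14926985] [[ 0.993 -0.116 -0.005]
 [-0.116 -0.993  0.   ]
 [-0.005  0.    -1.   ]] [ 0.05762122 -0.29421569  0.87293459] 0.0003655714204465381
[[-0.116 -0.94  -0.321  0.584]
 [-0.993  0.11   0.037  0.002]
 [ 0.001  0.323 -0.946  0.292]
 [ 0.     0.     0.     1.   ]]
```

View pics/w1.png

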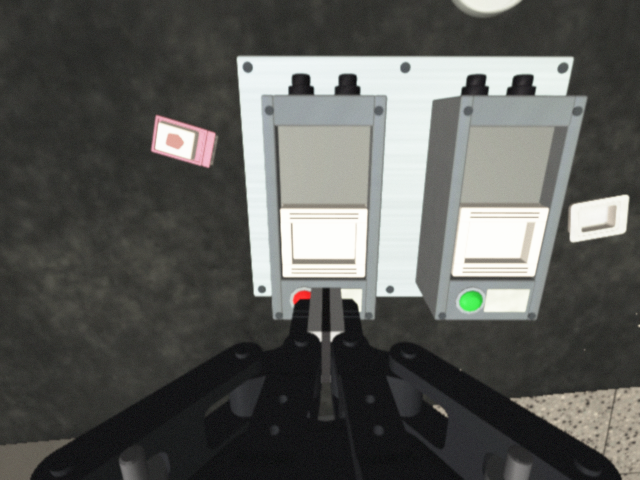

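View pics/s1.png

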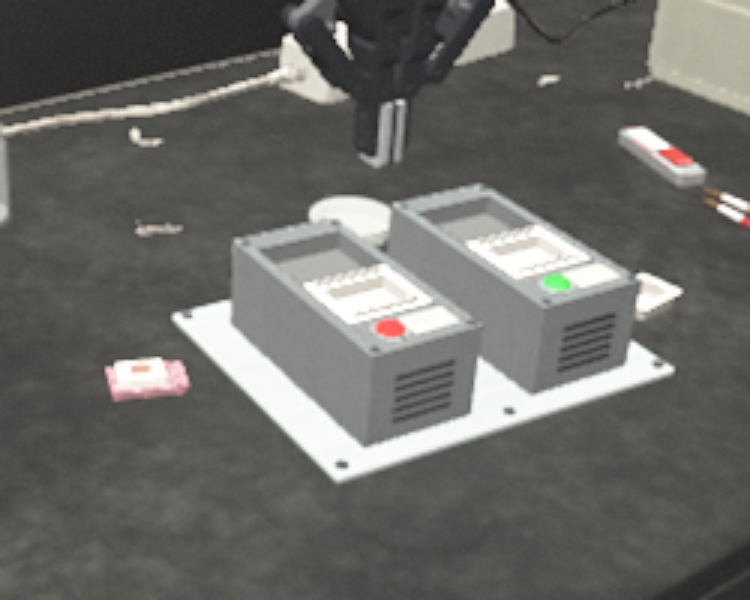

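The wrist view shows the tripped cover with corners near (283,207), (366,208), (366,277) and (283,277), and its pocket open. The closed fingertips hang above it. I'll check the cover position from this second view.

Run:
```python
from h import *
P=ray("wrist",[[283,207],[366,208],[366,277],[283,277]],.068);print(P.round(4).tolist(),P.mean(0))
print(ray("wrist",[[302.5,299]],.070),ray("wrist",[[292,214],[356,214],[355,268],[292,268]],.068).mean(0))
```

```text
[[0.5323, 0.0368, 0.068], [0.5252, -0.0184, 0.068], [0.4744, -0.0143, 0.068], [0.4813, 0.0448, 0.068]] [0.50330105 0.01222166 0.068     ]
[[0.46319571 0.03309492 0.07      ]] [0.50461921 0.01259993 0.068     ]
```

>>> {"fn": "drive_tool", "kwargs": {"gripper": [-1, -1, -1, -1, -1, -1], "translation": [[0, 0.1, -3], [0, 0.1, -6], [0, 0.1, -7.5], [0, 0.1, -8.3], [0, 0.1, -8.6], [0, 0.1, -8.6]], "turn": [[0, 0, 0], [0, 0, 0], [0, 0, 0], [0, 0, 0], [0, 0, 0], [0, 0, 0]]}}

```text
time: 2.95
tool_pos: [0.5047, 0.0125, 0.0659]
tool_rot: [-3.136, 0.183, -0.001]
wrist_force: [1.1, -0.0, 1.1]
width: -0.0001
gripper_force: 0.0
```

>>> {"fn": "drive_tool", "kwargs": {"gripper": [-1, -1, -1, -1, -1, -1, -1, -1], "translation": [[0, 0, -0.4], [0, 0, -0.4], [0.6, -0.07, -0.4], [1.2, -0.14, -0.4], [1.8, -0.21, -0.4], [2.4, -0.28, -0.4], [3.0, -0.35, -0.4], [3.0, -0.35, -0.4]], "turn": [[0, 0, 0], [0, 0, 0], [0, 0, 0], [0, 0, 0], [0, 0, 0], [0, 0, 0], [0, 0, 0], [0, 0, 0]]}}

```text
time: 3.95
tool_pos: [0.5349, 0.0089, 0.0613]
tool_rot: [-3.136, 0.183, -0.001]
wrist_force: [-0.1, -0.0, 0.5]
width: 0.0001
gripper_force: 0.0
```

>>> {"fn": "drive_tool", "kwargs": {"gripper": [-1, -1, -1, -1, -1, -1], "translation": [[0.6, -0.07, 0], [1.2, -0.14, 0], [1.8, -0.21, 0], [2.2, -0.26, 0], [2.5, -0.29, 0], [2.5, -0.29, 0]], "turn": [[0, 0, 0], [0, 0, 0], [0, 0, 0], [0, 0, 0], [0, 0, 0], [0, 0, 0]]}}

```text
time: 4.7
tool_pos: [0.5574, 0.0063, 0.061]
tool_rot: [3.136, -0.183, -0.007]
wrist_force: [-9.8, 1.3, 5.5]
width: 0.0002
gripper_force: 5.1
```

Run:
```python
from h import *
o=ctrl.get_obs();print(o["time"],o["tool_pos"],o["wrist_force"])
a=vision.capture("wrist")[:,:,::-1];b=vision.capture("scene")[190:310,310:480,::-1]
cv2.imwrite("pics/w2.png",np.hstack([cv2.resize(a[:,150:490],None,fx=1,fy=1),cv2.resize(b,(460,480))]))
```

```text
4.7 [0.5574328  0.00627269 0.06095868] [-9.8368848   1.30253476  5.52374878]
```

View pics/w2.png

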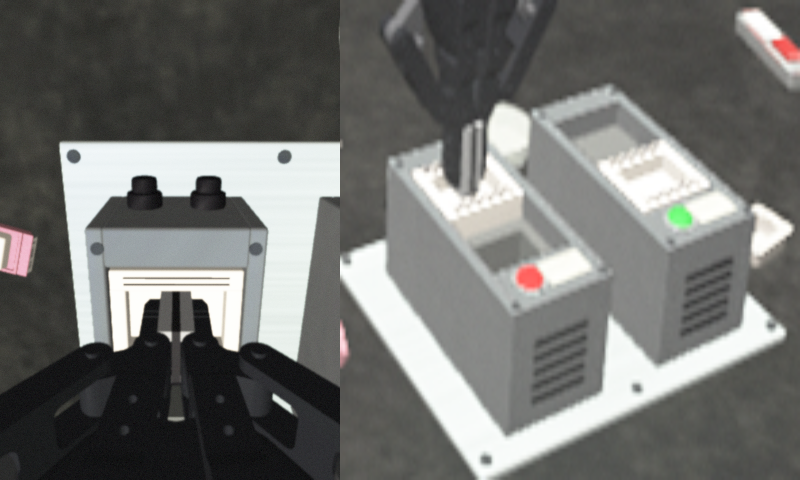

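>>> {"fn": "drive_tool", "kwargs": {"gripper": [-1, -1, -1, -1, -1, -1, -1, -1], "translation": [[-0.3, 0.04, 0], [-0.3, 0.04, 1.5], [-0.4, 0.05, 3], [-2, 0.23, 3], [-4, 0.47, 3], [-5.5, 0.66, 3], [-5.5, 0.66, 3], [-5.5, 0.66, 3]], "turn": [[0, 0, 0], [0, 0, 0], [0, 0, 0], [0, 0, 0], [0, 0, 0], [0, 0, 0], [0, 0, 0], [0, 0, 0]]}}

```text
time: 5.8
tool_pos: [0.5047, 0.0125, 0.0915]
tool_rot: [-3.136, 0.183, -0.001]
wrist_force: [0.3, 0.3, 1.0]
width: -0.0001
gripper_force: 0.0
```

Run:
```python
from h import *
o=ctrl.get_obs();print(o["time"],o["tool_pos"],o["wrist_force"])
i=vision.camera_info("wrist")
a=vision.capture("wrist")[:,:,::-1];b=vision.capture("scene")[190:310,310:480,::-1]
t=vision.capture("top")[230:340,280:360,::-1]
cv2.imwrite("pics/w3.png",np.hstack([a[:,170:490],cv2.resize(b,(480,480))]))
```

```text
5.8 [0.50469123 0.01251038 0.09151949] [0.2653535  0.30585187 1.03146952]
```

View pics/w3.png

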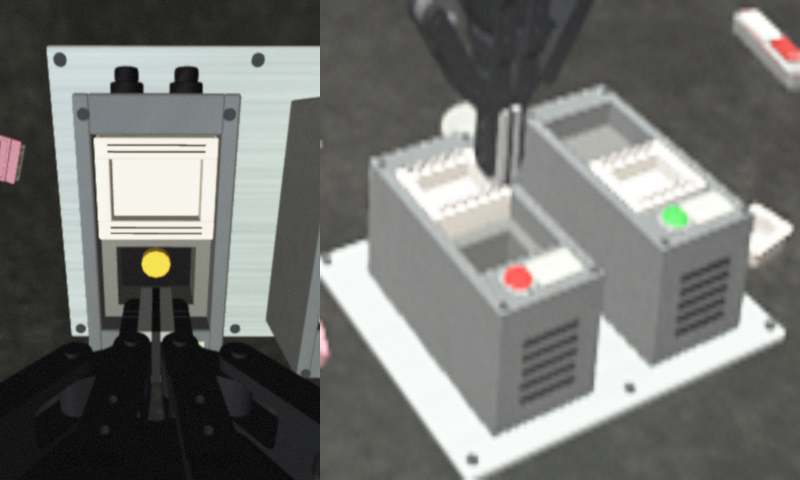

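The cover is fully open and the yellow key shows at wrist pixel (325.5,263.5). I'll cast it onto the key-top height.

Run:
```python
from h import *
print(ray("wrist",[[325.5,263.5]],.038), ray("wrist",[[264+0,238],[382,240]],.068))
```

```text
[[0.50161874 0.01296918 0.038     ]] [[ 0.53196578  0.0407149   0.068     ]
 [ 0.52391707 -0.01849958  0.068     ]]
```

>>> {"fn": "drive_tool", "kwargs": {"gripper": [-1, -1, -1, -1, -1, -1, -1, -1], "translation": [[-0.15, 0, 0], [-0.15, 0, -2], [-0.15, 0, -3.5], [-0.15, 0, -4.7], [-0.15, 0, -5.2], [-0.15, 0, -5.6], [-0.15, 0, -5.9], [-0.15, 0, -5.9]], "turn": [[0, 0, 0], [0, 0, 0], [0, 0, 0], [0, 0, 0], [0, 0, 0], [0, 0, 0], [0, 0, 0], [0, 0, 0]]}}

```text
time: 6.95
tool_pos: [0.5027, 0.0127, 0.0331]
tool_rot: [3.136, -0.183, -0.0]
wrist_force: [-6.1, 0.4, 9.8]
width: -0.0002
gripper_force: 5.0
```

>>> {"fn": "drive_tool", "kwargs": {"gripper": [-1, -1, -1, -1, -1], "translation": [[-0.1, 0, 0], [-0.1, 0, 0], [-0.1, 0, -0.2], [-0.1, 0, -0.2], [-0.1, 0, -0.2]], "turn": [[0, 0, 0], [0, 0, 0], [0, 0, 0], [0, 0, 0], [0, 0, 0]]}}

```text
time: 7.58
tool_pos: [0.5027, 0.0127, 0.0328]
tool_rot: [3.135, -0.183, 0.003]
wrist_force: [-11.2, -0.0, 30.5]
width: -0.0006
gripper_force: 15.3
```

>>> {"fn": "drive_tool", "kwargs": {"gripper": [-1, -1, -1, -1, -1, -1, -1], "translation": [[0.1, 0, 0.5], [0.25, 0, 2], [0.25, 0, 4], [0.25, 0, 5.5], [0.25, 0, 6.1], [0.25, 0, 6.1], [0.25, 0, 6.1]], "turn": [[0, 0, 0], [0, 0, 0], [0, 0, 0], [0, 0, 0], [0, 0, 0], [0, 0, 0], [0, 0, 0]]}}

```text
time: 8.45
tool_pos: [0.5038, 0.0126, 0.0907]
tool_rot: [-3.136, 0.183, 0.002]
wrist_force: [-0.4, -0.1, -0.7]
width: 0.0001
gripper_force: 0.0
```

Run:
```python
from h import *
o=ctrl.get_obs();print(o["time"],o["tool_pos"],o["wrist_force"])
a=vision.capture("wrist")[:,:,::-1].copy();cv2.imwrite("pics/w4.png",a)
p=cv2.imread("pics/w3.png")
for n,im,x0 in(("before",p[:,:320],170),("after",a[:,170:490],170)):
    h=cv2.cvtColor(im,cv2.COLOR_BGR2HSV);m=cv2.inRange(h,(20,120,100),(35,255,255))
    for c,s,_ in blobs(m>0,50,5000): print(n,c+[x0,0],s,ray("wrist",c+[x0,0],.038)[0],ray("wrist",c+[x0,0],.033)[0])
```

```text
8.45 [0.50378702 0.01256684 0.09069334] [-0.3837756  -0.11065045 -0.68475358]
before [325.32664756 262.86819484] [141 248  30  30 698] [0.50131463 0.0129759  0.038     ] [0.49918257 0.01322886 0.033     ]
after [325.50078003 259.97815913] [141 246  30  29 641] [0.50319568 0.01264779 0.038     ] [0.50111169 0.01289237 0.033     ]
```

>>> {"fn": "drive_tool", "kwargs": {"gripper": [-1, -1, -1, -1, -1, -1, -1, -1], "translation": [[1.5, -0.18, 0], [3, -0.35, 0], [5, -0.59, 0], [5, -0.59, 0], [5, -0.59, -1.5], [5, -0.59, -2.5], [5, -0.59, -3], [5, -0.59, -3]], "turn": [[0, 0, 0], [0, 0, 0], [0, 0, 0], [0, 0, 0], [0, 0, 0], [0, 0, 0], [0, 0, 0], [0, 0, 0]]}}

```text
time: 9.5
tool_pos: [0.5538, 0.0068, 0.0608]
tool_rot: [3.136, -0.183, -0.001]
wrist_force: [0.1, -0.3, 1.0]
width: -0.0
gripper_force: 0.0
```

>>> {"fn": "drive_tool", "kwargs": {"gripper": [-1, -1, -1, -1, -1, -1, -1, -1], "translation": [[-0.7, 0.08, 0], [-1.4, 0.16, 0], [-2.1, 0.25, 0], [-2.8, 0.33, 0], [-3.5, 0.41, 0], [-4.2, 0.49, 0], [-4.7, 0.55, 0], [-4.7, 0.55, 0]], "turn": [[0, 0, 0], [0, 0, 0], [0, 0, 0], [0, 0, 0], [0, 0, 0], [0, 0, 0], [0, 0, 0], [0, 0, 0]]}}

```text
time: 10.5
tool_pos: [0.5065, 0.0122, 0.0612]
tool_rot: [3.136, -0.183, -0.001]
wrist_force: [-0.9, 0.3, 0.9]
width: -0.0
gripper_force: 0.0
```

>>> {"fn": "drive_tool", "kwargs": {"gripper": [-1, -1, -1, -1, -1, -1], "translation": [[-0.2, 0.02, 0], [-0.4, 0.05, 0], [-0.5, 0.06, 0], [-0.6, 0.07, 0], [-0.7, 0.08, 0], [-0.7, 0.08, 0]], "turn": [[0, 0, 0], [0, 0, 0], [0, 0, 0], [0, 0, 0], [0, 0, 0], [0, 0, 0]]}}

```text
time: 11.25
tool_pos: [0.5001, 0.0131, 0.0613]
tool_rot: [-3.136, 0.183, 0.0]
wrist_force: [0.8, -0.4, 0.6]
width: 0.0001
gripper_force: 0.3
```

>>> {"fn": "drive_tool", "kwargs": {"gripper": [-1, -1, -1, -1], "translation": [[-0.2, 0.02, 0], [-0.4, 0.05, 0], [-0.4, 0.05, 0], [-0.4, 0.05, 0]], "turn": [[0, 0, 0], [0, 0, 0], [0, 0, 0], [0, 0, 0]]}}

```text
time: 11.75
tool_pos: [0.4975, 0.0134, 0.0616]
tool_rot: [-3.136, 0.183, -0.004]
wrist_force: [7.2, -0.6, -5.4]
width: -0.0002
gripper_force: 3.5
```

>>> {"fn": "drive_tool", "kwargs": {"gripper": [-1, -1, -1, -1], "translation": [[-0.15, 0.02, 0], [-0.25, 0.03, 0], [-0.25, 0.03, 0], [-0.25, 0.03, 0]], "turn": [[0, 0, 0], [0, 0, 0], [0, 0, 0], [0, 0, 0]]}}

```text
time: 12.25
tool_pos: [0.4972, 0.0135, 0.062]
tool_rot: [-3.135, 0.184, -0.012]
wrist_force: [16.7, -3.0, -11.9]
width: -0.0002
gripper_force: 8.2
```

>>> {"fn": "drive_tool", "kwargs": {"gripper": [-1, -1, -1, -1, -1, -1, -1, -1], "translation": [[0.7, -0.08, 0], [0.7, -0.08, 0], [0.7, -0.08, 2], [0.7, -0.08, 6], [0.7, -0.08, 10], [0.7, -0.08, 15], [0.7, -0.08, 15], [0.7, -0.08, 15]], "turn": [[0, 0, 0], [0, 0, 0], [0, 0, 0], [0, 0, 0], [0, 0, 0], [0, 0, 0], [0, 0, 0], [0, 0, 0]]}}

```text
time: 13.25
tool_pos: [0.5001, 0.0131, 0.2107]
tool_rot: [3.136, -0.183, -0.002]
wrist_force: [-1.7, -0.6, -0.7]
width: -0.0004
gripper_force: 0.0
```

Run:
```python
from h import *
o=ctrl.get_obs();print(o["time"],o["tool_pos"],o["wrist_force"])
a=vision.capture("wrist")[:,:,::-1];b=vision.capture("scene")[190:310,310:480,::-1]
cv2.imwrite("pics/w5.png",np.hstack([a[:,170:490],cv2.resize(b,(480,480))]))
```

```text
13.25 [0.50006549 0.01309282 0.2106508 ] [-1.66311512 -0.55510072 -0.66483201]
```

View pics/w5.png

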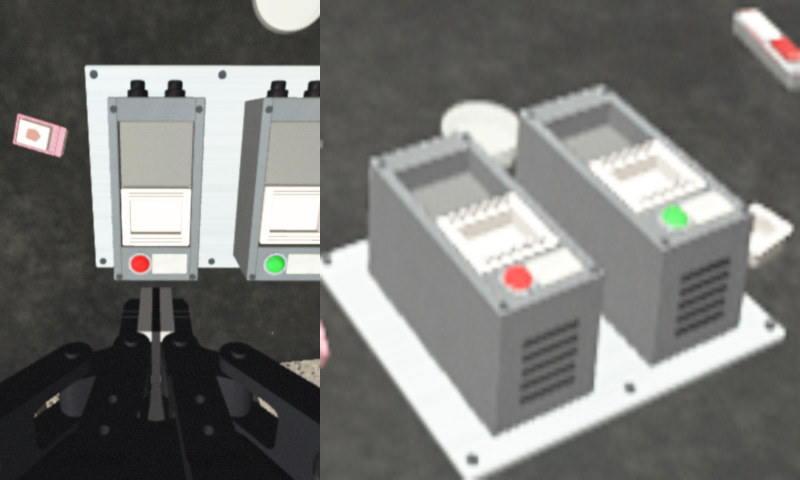

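The cover is shut against its stop, level with the other module's cover. The key met its hard stop at the expected depth, and the bystanders haven't moved.

```bash
python3 -c "
from station import job_done
print(job_done())"
```

```text
the job is handed in; nothing more can be done
None
```

I slid the red-lamp (left) module's cover open, pressed its key down to the hard stop, slid the cover shut against its stop and handed the job in at about 13 s; the lamp still showed red in the last picture, and no verdict came back.

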